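Select the paddle board on the shaping router

TASK

Set the shaping router up for paddle boards: with a fingertip or the side of the fingers, push the selector's steel tab round until it points at the middle of the paddle-board label (the little board with a handle), then press the start button fully in and let it come out again. Do not press start before the selector points there, do not pinch the tab between the fingers or lift the selector off its seat, and leave the jar, the mallet and the loose board where they are.

Things in the scene. Friction and masses are not known exactly. Their poses are not given: they have to be found in the camera images.
- console: Fixed low control box of a board-shaping router, grey metal with a plywood top: 270 x 320 mm (x, y), its flat top 50 mm above the table. Origin: at table level straight below the dial axis; the box reaches from 140 mm behind it (-x) to 130 mm ahead (+x) and 160 mm to either side (y). At yaw 0 its x axis is the world's. Stands in different places, turned up to 23 degrees.
- dial_axis (a point): The selector's upright turning axis, at the console's top face (50 mm above the table).
- selector (a joint): Turning angle of the selector (rad), range -1.75 to 1.75. 0: the tab points along the console's +x; grows anticlockwise seen from above. Starts within 0.2 of 0. It has no detents: friction of about 0.14 N m holds it wherever it is left. The selector is a black disc of 72 mm diameter, its top 20 mm above the console's top, with one steel tab standing out of it.
- spindle (a joint): How far the selector has been pulled up off its seat (m); 0 seated, 0.03 at most. It is only pushed onto its spindle: its own weight and 2 N of friction keep it down.
- tab_tip (a point): Upper outer end of the tab, on its middle line, 86 mm from the dial axis and 40 mm above the console's top. The tab is an upright dark steel blade 14 mm thick, reaching radially from 32 to 86 mm from the dial axis, from 8 to 40 mm above the console's top.
- tab_aim (a point): Point the tab points at: on the tab's middle line prolonged outwards, 112 mm from the dial axis (just where the labels' centres lie), 5 mm above the console's top.
- tab_left: Left half of the tab's thickness (7 mm), the face a finger pushes to turn the selector clockwise. Origin on the dial axis, 50 mm above the table, x along the tab outwards, y out of this face.
- tab_right: Right half of the tab's thickness (7 mm), the face a finger pushes to turn the selector anticlockwise. Origin and axes as those of tab_left; this face looks to -y.
- label_paddle: PADDLE BOARD label, the wanted one: fixed dark wooden label, 4 mm thick, lying on the console's top (its underside 50 mm above the table), centre 112 mm from the dial axis. The four labels occupy the four label places (43 and 83 degrees either side of the console's +x, seen from the dial axis) in any order. Origin: under its centre. A 28 x 32 mm board with a single 9 mm wide handle that points to the console's -x, 50 mm long over all.
- label_round: Round board: fixed dark wooden label, 4 mm thick, lying on the console's top (its underside 50 mm above the table), centre 112 mm from the dial axis. The four labels occupy the four label places (43 and 83 degrees either side of the console's +x, seen from the dial axis) in any order. Origin: under its centre. A disc of 40 mm diameter.
- label_oblong: Oblong board: fixed dark wooden label, 4 mm thick, lying on the console's top (its underside 50 mm above the table), centre 112 mm from the dial axis. The four labels occupy the four label places (43 and 83 degrees either side of the console's +x, seen from the dial axis) in any order. Origin: under its centre. A plain rectangle 22 x 46 mm.
- label_coasters: Pair of coasters: fixed dark wooden label, 4 mm thick, lying on the console's top (its underside 50 mm above the table), centre 112 mm from the dial axis. The four labels occupy the four label places (43 and 83 degrees either side of the console's +x, seen from the dial axis) in any order. Origin: under its centre. Two separate 17 mm squares side by side.
- start (a joint): Travel of the start button (m): 0 out, 0.006 fully in (about 5 N at the end); a spring brings it back.
- start_top (a point): Middle of the start button's top. A round aluminium push button, 32 mm across, pressed straight down, in a black housing on the console's top, 95 mm from the dial axis towards the console's -x.
- wax_tin: Loose amber wax jar with a brass lid, 48 mm across, 45 mm high, standing on the console's top near its -x, -y corner. Origin: centre of its underside. Leave alone.
- mallet: Loose wooden mallet lying on the table left of the console, along x: head 90 x 55 x 55 mm, handle 22 mm thick, 255 mm long over all. Origin: on the table below its length's middle. Leave alone.
- board: Loose small paddle-shaped cutting board lying flat on the table right of the console, 235 x 100 x 18 mm. Origin: underside, near its middle. Leave alone.

How it is judged:
By the outcome, as a careful person would: the job done as asked, in the order asked, and still so for the second after the job is handed in, with the robot touching nothing.
It also fails if it takes over 48 s, if anything falls off the work surface, if the arm or the gripper's body presses on something with over 40 N, if the wrist force passes 120 N, or if a joint passes its speed limit or range.

ROBOT

A 6-joint arm with a two-finger parallel gripper is mounted at the origin on the work surface. World frame = base frame: x ahead of the robot, y to its left, z up, the work surface at z = 0. Lengths are in mm, angles in degrees, forces in N, time in s.
With the tool pointing down it reaches from about 300 to 850 mm from the base axis. Payload 4.2 kg.
Tool frame: the origin (TCP) lies between the finger pads; the fingertips stand 8 mm ahead of it and the grasp point (between the pads) lies 11 mm behind it; x points along the fingers, y is the direction in which the jaws open and shut, and the axes are right-handed (so a half turn about x gives the same grasp; the last joint's range is limited). The gripper opens to 91 mm and grips with 3 to 60 N. Pads are 32 mm wide; open, the fingers measure 118 mm over their backs; the gripper's body (76 mm by 178 mm) begins 60 mm behind the grasp point.
Start: joints at [-76.261, 18.312, 89.639, -0, 72.044, -1.146], TCP at [147.712, -555.719, 221.976] pointing down, gripper open.
Joint ranges: [-177.97, 177.97], [-48.28, 115.42], [12.27, 149.76], [-77.06, 257.06], [2.81, 150.46], [-146.56, 146.56]. Speed limits (degrees/s): [147.25, 147.25, 180, 180, 180, 180].

INTERFACE

Orientations are given as [roll, pitch, yaw] about the fixed x, y, z axes, in that order (R = Rz(yaw) Ry(pitch) Rx(roll)).
In Python, from workcell import env gives the robot as it stands.
- The arm moves only by the tool arm_command, never from a script. Its arguments are lists of equal length, an entry for each row: "slide": the shift along the tool's x, y, z in cm, a list of three; "turn": the turn, a rotation vector about the tool's x, y, z in rad, a list of three; "grip": the closure in counts, from 0 (fully open) to 255 (shut). A call has 1 to 20 rows; each row is the pose to reach, as a shift and turn from the pose commanded when the call began, along the tool's axes at that moment; what a row does not reach only later rows make up. A row lasts 1/12 s, in which the tool goes at most 41.7 mm and 7.16 degrees, less where a joint would pass 70% of its speed; a pose out of reach is approached as far as the arm can. A call with a gripper value outside its range is refused whole. The fingers move at their own pace and stop on an object; "newtons" is the grip in N (left out, the last holds). Time passes only in rows, so rows that repeat a pose let the fingers close. It gives the time, the measured TCP pose, the force and the opening at its end, in the units of the state.
- env.state(): the state, without advancing time (a new reading comes with each control period).
- env.grab_frame(name): name is "scene" or "side" or "wrist"; returns (picture, depth): 480x640x3 uint8, red, green, blue; 480x640 float32, mm along the optical axis (not along the pixel's ray), 0 where there is no reading.
- env.calibration(name): a dict with "K" (3x3 intrinsics, pixels), "k1" (the pictures are not rectified: a ray, as slopes to the right and down, at radius r is drawn at 1 + k1 r^2 times it, then the intrinsics apply), "camera_from_world" (4x4, takes a point from world to camera coordinates); the wrist camera has in their place "T_tool_cam" (4x4, takes a point from camera to tool coordinates, whose origin is the TCP and whose axes are the tool frame's). Camera axes: x right, y up, looking along -z (the intrinsics and any distortion apply to the point x, -y, -z); pixel columns grow to the right and rows downward; lengths in mm; the calibration is good to about 2 mm. A picture is of the moment at which its call begins: read the wrist's pose just before it. calibration takes no time and is no camera call.
- env.job_done(): hands the job in, once; it reports no verdict.
Trained networks look in the newest picture that a camera, given by its name, has taken for a name from the list of things; names that differ only in an ending like _2 or _b are one class to them, and where a whole thing is asked for, a point or a joint stands for the part that bears it (a point fixed in the world has none). Each returns a list of dicts, best first, with "p" (0 to 1); they miss things now and then, are a little off and sometimes report something else, mostly with a low value. They report only what shows in the picture. A call takes as long as a camera call.
- env.search_frame(camera, label): "point" ([x, y, z] in mm, in world coordinates, good to about 4 mm: the middle of the surface that is visible of it).
The state is a dict: "time_s": time; "qpos": joint angles; "qvel": joint speeds; "effort": joint torques, N m; "ee_pos": TCP position; "ee_rot": TCP orientation; "force": force on the tool from outside, world axes, zero at the start; "torque": the same for the moment, N m; "gripper_width": finger opening in mm.
Only numpy, scipy, OpenCV 4.12 (cv2) and the standard library are available. Lean on these libraries where they do the work, as an engineer would, in place of code of your own. Each camera call takes 0.05 s, during which the arm holds its last target.

## Working session

There is one attempt and no reset: what is moved stays moved. The work goes in short steps, Python scripts to look and compute and a tool call to move; the robot and the scene stay as the last step left them, time stands still between calls to the robot, and variables do not carry over. Pictures are saved under pics/ and viewed, and the job is handed in when it is done.

Besides the shell and the picture viewer there is one more tool, called as name(argument=value, ...) on one line, values as JSON. arm_command: Moves the arm, as the interface text tells. Its arguments: {"type":"object","properties":{"slide":{"type":"array","items":{"type":"array","items":{"type":"number"}}},"turn":{"type":"array","items":{"type":"array","items":{"type":"number"}}},"grip":{"type":"array","items":{"type":"number"}},"newtons":{"type":"number"}},"required":["slide","turn","grip"]}

```bash
mkdir -p pics; ls
python3 - <<'E'
from workcell import env
import cv2
s=env.state(); print(s)
for n in ("scene","side"):
    p,d=env.grab_frame(n); cv2.imwrite(f"pics/{n}0.png",p[:,:,::-1])
    for l in ("label_paddle","selector","tab_tip","tab_left","start","wax_tin","label_round","label_oblong","label_coasters","console"):
        try: print(n,l,[(r["p"],[round(float(v)) for v in r["point"]]) for r in env.search_frame(n,l)[:3]])
        except Exception as e: print(n,l,e)
E
```

```text
pics
{'time_s': 0.0, 'qpos': array([-7.62603235e+01,  1.83510776e+01,  8.97069644e+01, -3.50111120e-03,
        7.20438188e+01, -1.14690247e+00]), 'qvel': array([ 0.03141344,  0.00847936,  0.04470474, -0.00638745,  0.04290368,
       -0.03789061]), 'effort': array([ 5.06013093e-04, -4.12464666e+01, -2.31971669e+01,  7.27018621e-02,
        4.57381003e-02, -1.47518658e-04]), 'ee_pos': array([ 147.57566688, -555.22434179,  221.12213933]), 'ee_rot': array([-89.27522907,  89.89808477, 105.61243225]), 'force': array([ 0.3463229 , -0.04196693,  0.8631158 ]), 'torque': array([ 0.03903319,  0.00191228, -0.01047738]), 'gripper_width': 91.07561803224124}
scene label_paddle [(0.78, [584, -126, 52])]
scene selector [(0.96, [584, -28, 70])]
scene tab_tip [(0.9, [584, -24, 70])]
scene tab_left [(0.74, [641, -20, 92]), (0.61, [590, -27, 52]), (0.47, [592, 92, 58])]
scene start [(0.7, [479, -10, 71]), (0.45, [589, 91, 54]), (0.36, [582, -23, 65])]
scene wax_tin [(0.76, [474, -116, 94]), (0.59, [584, -24, 65]), (0.17, [475, -8, 72])]
scene label_round [(0.59, [658, 61, 53]), (0.51, [586, -26, 71]), (0.48, [616, -293, 16])]
scene label_oblong [(0.8, [650, -95, 54]), (0.6, [588, -23, 71])]
scene label_coasters [(0.45, [590, 92, 56])]
scene console [(0.91, [588, -32, 48]), (0.37, [650, -93, 52])]
side label_paddle []
side selector [(0.9, [572, -13, 66])]
side tab_tip [(0.87, [572, -14, 64])]
side tab_left [(0.65, [626, -21, 80]), (0.48, [588, -276, 20])]
side start [(0.71, [474, -4, 71])]
side wax_tin [(0.88, [451, -98, 85]), (0.74, [651, 64, 56]), (0.47, [574, -12, 71])]
side label_round [(0.45, [649, 63, 56])]
side label_oblong []
side label_coasters []
side console [(0.72, [537, 42, 47])]
```

View pics/scene0.png

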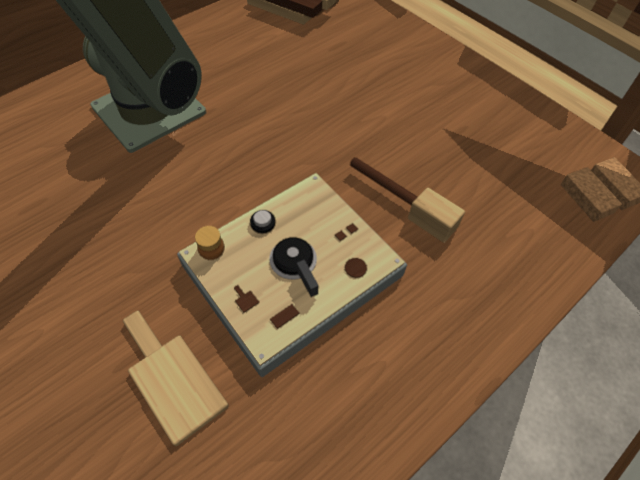

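View pics/side0.png

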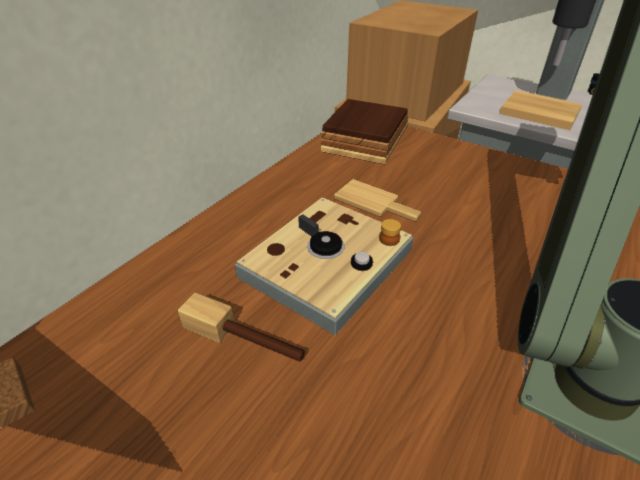

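The scene picture shows the paddle label at about (246,298), oblong (285,316), round (356,268) and coasters (346,232). The selector is at (293,255) with its tab pointing to (312,290), start is at (262,221) and the jar at (209,240). Next I'll measure by intersecting pixels with known planes.

```bash
cat > h.py <<'E'
import numpy as np, cv2
from scipy.spatial.transform import Rotation as R
from scipy.optimize import least_squares
from workcell import env
def cam(n, st=None):
    c=env.calibration(n); K=np.array(c["K"])
    if "T_tool_cam" in c:
        T=np.eye(4);T[:3,:3]=R.from_euler("xyz",st["ee_rot"],degrees=True).as_matrix();T[:3,3]=st["ee_pos"]
        W=T@np.array(c["T_tool_cam"])
    else: W=np.linalg.inv(np.array(c["camera_from_world"]))
    return K,c["k1"],W
def toplane(C,uv,z):
    K,k1,W=C; uv=np.atleast_2d(np.asarray(uv,float))
    p=cv2.undistortPoints(uv[:,None,:],K,np.array([k1,0,0,0,0.]))[:,0]
    d=np.c_[p[:,0],-p[:,1],-np.ones(len(p))]@W[:3,:3].T; o=W[:3,3]
    return o+d*((z-o[2])/d[:,2])[:,None]
def proj(C,X):
    K,k1,W=C; X=np.atleast_2d(X); c=(X-W[:3,3])@W[:3,:3]
    s=np.c_[c[:,0],-c[:,1]]/(-c[:,2:]); s=s*(1+k1*(s**2).sum(1,keepdims=True))
    return s@K[:2,:2].T+K[:2,2]
def rectify(img,C,z,x0,x1,y0,y1,px=2):
    # top view: rows: x decreasing downward; cols: y decreasing rightwards ; px per mm
    xs=np.arange(x1,x0,-1/px); ys=np.arange(y1,y0,-1/px)
    Y,X=np.meshgrid(ys,xs); P=np.c_[X.ravel(),Y.ravel(),np.full(X.size,z)]
    uv=proj(C,P).astype(np.float32).reshape(X.shape+(2,))
    return cv2.remap(img,uv[...,0],uv[...,1],cv2.INTER_LINEAR)
E
python3 - <<'E'
from h import *
for n in ("scene","side"):
    img=cv2.imread(f"pics/{n}0.png"); C=cam(n)
    r=rectify(img,C,52,410,740,-200,160,1.6); cv2.imwrite(f"pics/{n}_top.png",r)
    r70=rectify(img,C,54,410,740,-200,160,1.6)
    g=cv2.cvtColor(r70,cv2.COLOR_BGR2GRAY)
    m=(g<75).astype(np.uint8)
    k,l,s,c=cv2.connectedComponentsWithStats(m)
    for i in range(1,k):
        if s[i,4]>150 and s[i,4]<6000: print(n,[round(v,1) for v in (740-c[i,1]/1.6,160-c[i,0]/1.6,s[i,4]/2.56)])
E
```

```text
scene [np.float64(655.1), np.float64(60.3), np.float64(1138.3)]
scene [np.float64(648.0), np.float64(-91.9), np.float64(910.5)]
scene [np.float64(583.0), np.float64(-123.7), np.float64(981.2)]
scene [np.float64(589.4), np.float64(111.8), np.float64(237.1)]
scene [np.float64(588.1), np.float64(84.6), np.float64(231.2)]
scene [np.float64(480.2), np.float64(-10.4), np.float64(1058.2)]
scene [np.float64(466.1), np.float64(-113.8), np.float64(1198.4)]
side [np.float64(650.6), np.float64(63.2), np.float64(1107.0)]
side [np.float64(577.9), np.float64(-119.8), np.float64(946.1)]
side [np.float64(585.2), np.float64(114.8), np.float64(218.8)]
side [np.float64(584.0), np.float64(87.9), np.float64(226.2)]
side [np.float64(469.4), np.float64(0.5), np.float64(1084.0)]
side [np.float64(466.0), np.float64(-103.2), np.float64(489.5)]
```

```bash
python3 -c "
import cv2,numpy as np
a=cv2.imread('pics/scene_top.png');b=cv2.imread('pics/side_top.png');print(a.shape)
cv2.imwrite('pics/top0.png',cv2.resize(np.hstack([a,b]),(800,int(800*a.shape[0]/a.shape[1]/2))))"
```

```text
(528, 576, 3)
```

View pics/top0.png

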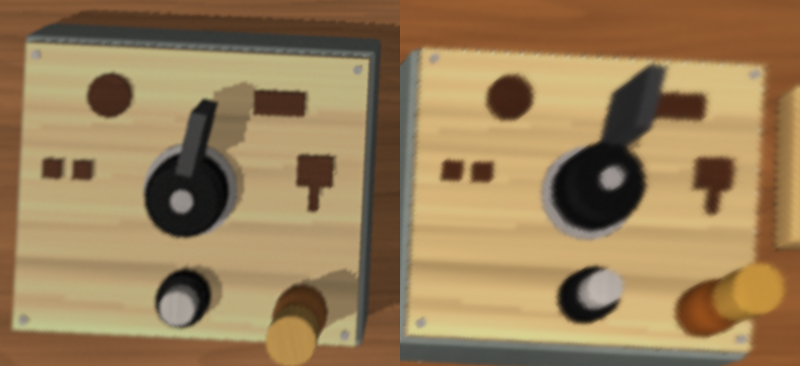

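```bash
cat > fit.py <<'E'
from h import *
def fit(pts):
    A={"round":(43,),"oblong":(-43,),"coast":(83,)}
    P=[(112*np.cos(np.radians(A[k][0])),112*np.sin(np.radians(A[k][0])),*v) for k,v in pts.items()]
    P=np.array(P)
    f=lambda q:(np.c_[q[0]+P[:,0]*np.cos(q[2])-P[:,1]*np.sin(q[2]),q[1]+P[:,0]*np.sin(q[2])+P[:,1]*np.cos(q[2])]-P[:,2:]).ravel()
    s=least_squares(f,[580,-20,0]); return s.x,s.fun
def loc(q,p):
    c,s=np.cos(q[2]),np.sin(q[2]); d=np.array(p)-q[:2]; return np.array([c*d[0]+s*d[1],-s*d[0]+c*d[1]])
if __name__=="__main__":
    for pts,pd in (({"round":(655.1,60.3),"oblong":(648,-91.9),"coast":(588.75,98.2)},(583,-123.7)),({"round":(650.6,63.2),"coast":(584.6,101.3)},(577.9,-119.8))):
        q,r=fit(pts); print(q[:2],np.degrees(q[2]),r.round(1)); l=loc(q,pd);print(l,np.hypot(*l),np.degrees(np.arctan2(l[1],l[0])))
E
python3 fit.py
```

```text
[569.78718245 -12.04127081] -2.6867655614826926 [ 0.1  0.1  0.  -0.3 -0.1  0.2]
[  18.43237657 -110.91662566] 112.43776212933139 -80.56468372453566
[564.98251419  -8.89840062] -2.9966677701708226 [ 0.2 -0.1 -0.2  0.1]
[  18.69752236 -110.07465123] 111.65135998099791 -80.35962847906163
```

Run:
```python
from h import *
s=env.state(); M=R.from_euler("xyz",s["ee_rot"],degrees=True).as_matrix(); print(M.round(3), s["ee_pos"])
c=env.calibration("wrist"); print(np.array(c["T_tool_cam"]).round(3), c["K"],c["k1"])
for n in ("scene","side"):
    img=cv2.imread(f"pics/{n}0.png"); C=cam(n)
    r=rectify(img,C,90,470,740,-120,80,3); cv2.imwrite(f"pics/{n}_z90.png",r); print(r.shape)
a=cv2.imread('pics/scene_z90.png');b=cv2.imread('pics/side_z90.png')
cv2.imwrite('pics/z90.png',cv2.resize(np.hstack([a,b]),(800,540)))
```

```text
[[-0.     0.257 -0.966]
 [-0.    -0.966 -0.257]
 [-1.     0.     0.   ]] [ 147.69868429 -555.70861849  221.98896401]
[[ 1.00000e-03  2.39000e-01 -9.71000e-01 -1.62746e+02]
 [ 1.00000e+00 -1.00000e-03  1.00000e-03  8.00000e-03]
 [-0.00000e+00 -9.71000e-01 -2.39000e-01 -6.65110e+01]
 [ 0.00000e+00  0.00000e+00  0.00000e+00  1.00000e+00]] [[362.06535626   0.         318.8424844 ]
 [  0.         362.06535626 235.32234732]
 [  0.           0.           1.        ]] -0.055152188077571225
(810, 600, 3)
(810, 600, 3)
```

View pics/z90.png

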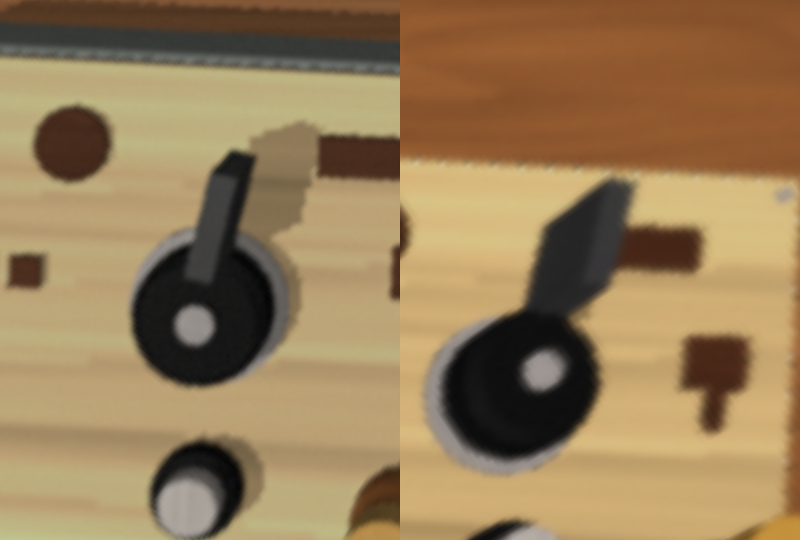

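arm_command(slide=[[-5.8, -43.1, -50], [-5.8, -43.1, -50], [-5.8, -43.1, -50], [-5.8, -43.1, -50], [-5.8, -43.1, -50], [-5.8, -43.1, -50], [-5.8, -43.1, -50], [-5.8, -43.1, -50], [-5.8, -43.1, -50], [-5.8, -43.1, -50], [-5.8, -43.1, -50], [-5.8, -43.1, -50], [-5.8, -43.1, -50], [-5.8, -43.1, -50], [-5.8, -43.1, -50], [-5.8, -43.1, -50], [-5.8, -43.1, -50], [-5.8, -43.1, -50], [-5.8, -43.1, -50], [-5.8, -43.1, -50]], turn=[[-1.31, 0, 0], [-1.31, 0, 0], [-1.31, 0, 0], [-1.31, 0, 0], [-1.31, 0, 0], [-1.31, 0, 0], [-1.31, 0, 0], [-1.31, 0, 0], [-1.31, 0, 0], [-1.31, 0, 0], [-1.31, 0, 0], [-1.31, 0, 0], [-1.31, 0, 0], [-1.31, 0, 0], [-1.31, 0, 0], [-1.31, 0, 0], [-1.31, 0, 0], [-1.31, 0, 0], [-1.31, 0, 0], [-1.31, 0, 0]], grip=[255, 255, 255, 255, 255, 255, 255, 255, 255, 255, 255, 255, 255, 255, 255, 255, 255, 255, 255, 255], newtons=20)

```text
time_s: 2.77
ee_pos: [519.5, -11.7, 279.8]
ee_rot: [-54.8, 90.0, -145.0]
force: [0.3, -0.2, 0.0]
gripper_width: 0.2
```

Run:
```python
from h import *
s=env.state(); M=R.from_euler("xyz",s["ee_rot"],degrees=True).as_matrix(); print(M.round(3), s["ee_pos"],s["qpos"].round(1))
p,d=env.grab_frame("wrist"); img=p[:,:,::-1].copy(); cv2.imwrite("pics/w1.png",img)
np.save("w1.npy",np.r_[s["ee_pos"],s["ee_rot"]])
C=cam("wrist",s)
r=rectify(img,C,54,410,740,-200,160,1.6); cv2.imwrite("pics/w1_top.png",r)
g=cv2.cvtColor(r,cv2.COLOR_BGR2GRAY)
k,l,S,c=cv2.connectedComponentsWithStats((g<75).astype(np.uint8))
for i in range(1,k):
    if 150<S[i,4]<12000: print([round(v,1) for v in (740-c[i,1]/1.6,160-c[i,0]/1.6,S[i,4]/2.56)])
cv2.imwrite("pics/w1_90.png",rectify(img,C,90,470,740,-120,80,2))
```

```text
[[-0.001  1.    -0.002]
 [-0.    -0.002 -1.   ]
 [-1.    -0.001  0.   ]] [519.46870795 -11.67127481 279.82309425] [-2.5 11.4 90.8 -0.  77.8 -2.4]
[np.float64(705.9), np.float64(-148.3), np.float64(335.2)]
[np.float64(670.1), np.float64(-173.8), np.float64(65.2)]
[np.float64(652.7), np.float64(60.5), np.float64(1107.4)]
[np.float64(587.2), np.float64(111.8), np.float64(226.2)]
[np.float64(585.9), np.float64(85.1), np.float64(225.4)]
[np.float64(475.0), np.float64(-6.2), np.float64(860.5)]
```

View pics/w1.png

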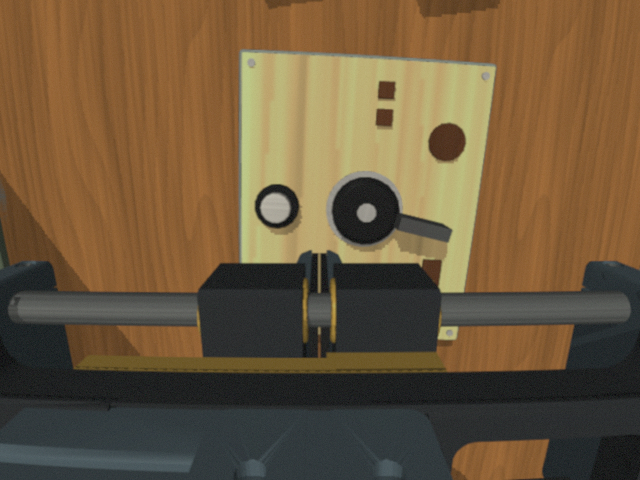

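View pics/w1_90.png

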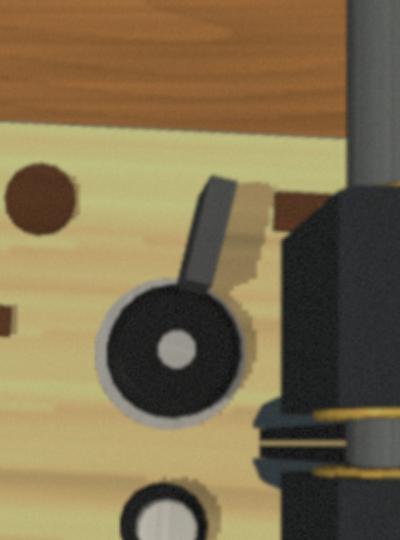

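Three cameras agree: the dial axis is at about (567,-12), console yaw is -2.8°, the tab is at about -14° in world, and the target is -85.8° in world. In the wrist picture the dial is at (367,212), the tab tip at (450,238) and start at (277,207). I'll place the closed fingers on the tab's left side.

arm_command(slide=[[16, 12.3, -2.1], [16, 12.3, -2.1], [16, 12.3, -2.1], [16, 12.3, -2.1], [16, 12.3, -2.1], [16, 12.3, -2.1], [16, 12.3, -2.1], [16, 12.3, -2.1], [16, 12.3, -2.1], [16, 12.3, -2.1], [16, 12.3, -2.1], [16, 12.3, -2.1], [16, 12.3, -2.1], [18, 12.3, -2.1], [20.8, 12.3, -2.1], [20.8, 12.3, -2.1], [20.8, 12.3, -2.1]], turn=[[-1.326, 0, 0], [-1.326, 0, 0], [-1.326, 0, 0], [-1.326, 0, 0], [-1.326, 0, 0], [-1.326, 0, 0], [-1.326, 0, 0], [-1.326, 0, 0], [-1.326, 0, 0], [-1.326, 0, 0], [-1.326, 0, 0], [-1.326, 0, 0], [-1.326, 0, 0], [-1.326, 0, 0], [-1.326, 0, 0], [-1.326, 0, 0], [-1.326, 0, 0]], grip=[255, 255, 255, 255, 255, 255, 255, 255, 255, 255, 255, 255, 255, 255, 255, 255, 255])

```text
time_s: 4.23
ee_pos: [642.0, 9.6, 70.9]
ee_rot: [-164.3, 89.8, -178.5]
force: [0.2, 0.8, 0.7]
gripper_width: 0.5
```

Run:
```python
from h import *
s=env.state(); M=R.from_euler("xyz",s["ee_rot"],degrees=True).as_matrix(); print(M.round(3), s["ee_pos"],s["qpos"].round(1))
for n in ("scene","wrist"):
    p,d=env.grab_frame(n); img=p[:,:,::-1].copy(); cv2.imwrite(f"pics/{n}2.png",img)
a=cv2.imread("pics/scene2.png")[150:390,160:480]; b=cv2.imread("pics/wrist2.png")
cv2.imwrite("pics/c2.png",np.hstack([cv2.resize(a,(400,300)),cv2.resize(b,(400,300))]))
```

```text
[[-0.004  0.245  0.969]
 [-0.     0.97  -0.245]
 [-1.    -0.001 -0.003]] [642.01210849   9.64811308  70.88529894] [ -0.2  31.2  91.7  -0.   57.3 -76. ]
```

View pics/c2.png

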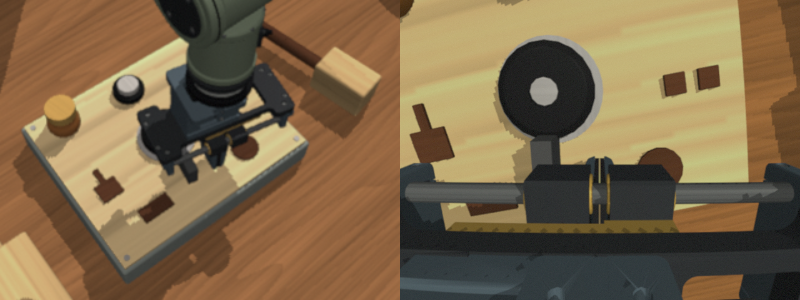

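Run:
```python
import numpy as np
u0,n0=67.1,39.1
for ph,c in [(0,33),(0,27),(0,22)]+[(f,20.5) for f in range(4,65,4)]+[(64,20.5)]:
    f=np.radians(ph); u=67.1*np.cos(f)+c*np.sin(f); n=-67.1*np.sin(f)+c*np.cos(f)
    print(ph,[0,round((n-n0)/10,2),round((u-u0)/10,2)],round(f,3))
```

```text
0 [0, np.float64(-0.61), np.float64(0.0)] 0.0
0 [0, np.float64(-1.21), np.float64(0.0)] 0.0
0 [0, np.float64(-1.71), np.float64(0.0)] 0.0
4 [0, np.float64(-2.33), np.float64(0.13)] 0.07
8 [0, np.float64(-2.81), np.float64(0.22)] 0.14
12 [0, np.float64(-3.3), np.float64(0.28)] 0.209
16 [0, np.float64(-3.79), np.float64(0.31)] 0.279
20 [0, np.float64(-4.28), np.float64(0.3)] 0.349
24 [0, np.float64(-4.77), np.float64(0.25)] 0.419
28 [0, np.float64(-5.25), np.float64(0.18)] 0.489
32 [0, np.float64(-5.73), np.float64(0.07)] 0.559
36 [0, np.float64(-6.2), np.float64(-0.08)] 0.628
40 [0, np.float64(-6.65), np.float64(-0.25)] 0.698
44 [0, np.float64(-7.1), np.float64(-0.46)] 0.768
48 [0, np.float64(-7.52), np.float64(-0.7)] 0.838
52 [0, np.float64(-7.94), np.float64(-0.96)] 0.908
56 [0, np.float64(-8.33), np.float64(-1.26)] 0.977
60 [0, np.float64(-8.7), np.float64(-1.58)] 1.047
64 [0, np.float64(-9.04), np.float64(-1.93)] 1.117
64 [0, np.float64(-9.04), np.float64(-1.93)] 1.117
```

arm_command(slide=[[0, -0.61, 0], [0, -1.21, 0], [0, -1.71, 0], [0, -2.33, 0.13], [0, -2.81, 0.22], [0, -3.3, 0.28], [0, -3.79, 0.31], [0, -4.28, 0.3], [0, -4.77, 0.25], [0, -5.25, 0.18], [0, -5.73, 0.07], [0, -6.2, -0.08], [0, -6.65, -0.25], [0, -7.1, -0.46], [0, -7.52, -0.7], [0, -7.94, -0.96], [0, -8.33, -1.26], [0, -8.7, -1.58], [0, -9.04, -1.93], [0, -9.04, -1.93]], turn=[[0, 0, 0], [0, 0, 0], [0, 0, 0], [0.07, 0, 0], [0.14, 0, 0], [0.209, 0, 0], [0.279, 0, 0], [0.349, 0, 0], [0.419, 0, 0], [0.489, 0, 0], [0.559, 0, 0], [0.628, 0, 0], [0.698, 0, 0], [0.768, 0, 0], [0.838, 0, 0], [0.908, 0, 0], [0.977, 0, 0], [1.047, 0, 0], [1.117, 0, 0], [1.117, 0, 0]], grip=[255, 255, 255, 255, 255, 255, 255, 255, 255, 255, 255, 255, 255, 255, 255, 255, 255, 255, 255, 255])

```text
time_s: 6.0
ee_pos: [602.5, -73.5, 72.7]
ee_rot: [75.4, 89.9, -2.8]
force: [0.9, -0.3, 0.2]
gripper_width: 0.3
```

```bash
cat > look.py <<'E'
import sys
from h import *
t=sys.argv[1]
s=env.state(); M=R.from_euler("xyz",s["ee_rot"],degrees=True).as_matrix(); print(M.round(3).tolist(), s["ee_pos"],s["qpos"].round(1),s["time_s"])
im=[]
for n in ("scene","side","wrist"):
    p,d=env.grab_frame(n); img=p[:,:,::-1].copy(); cv2.imwrite(f"pics/{n}{t}.png",img); im.append(img)
    if n=="wrist":
        np.save(f"pose{t}.npy",np.r_[s["ee_pos"],s["ee_rot"]])
a=cv2.resize(im[0][150:390,160:480],(400,300)); b=cv2.resize(im[1][180:330,220:420],(400,300)); c=cv2.resize(im[2],(400,300))
cv2.imwrite(f"pics/c{t}.png",np.vstack([np.hstack([a,b]),np.hstack([c,c*0])]))
E
python3 look.py 3
```

```text
[[0.002, 0.979, 0.204], [-0.0, 0.204, -0.979], [-1.0, 0.001, 0.0]] [602.47390104 -73.50500633  72.74990965] [ -8.   28.3  97.    0.   54.7 -19.8] 6.0
```

View pics/c3.png

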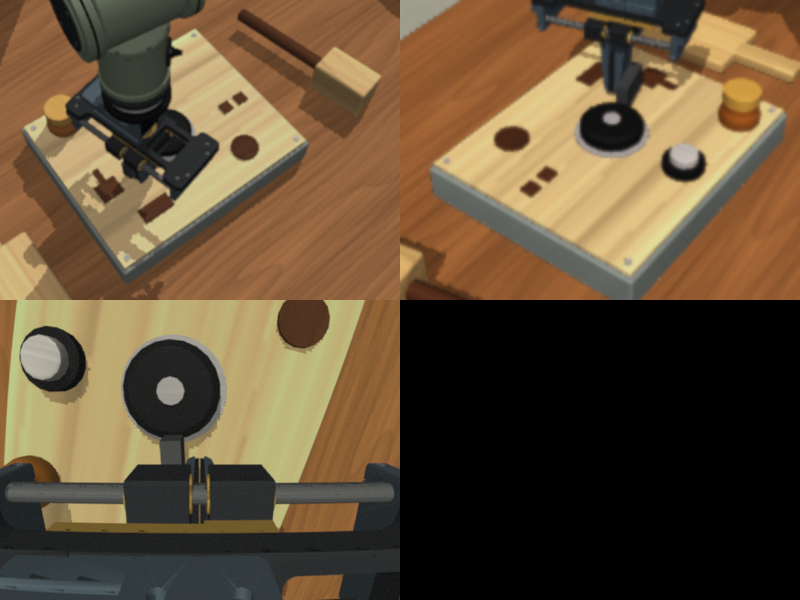

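Run:
```python
from h import *
v=np.load("pose3.npy"); s={"ee_pos":v[:3],"ee_rot":v[3:]}
C=cam("wrist",s); img=cv2.imread("pics/wrist3.png")
r=rectify(img,C,90,530,650,-110,20,5)
q=np.array([567.3,-11.8])
for a in (-74,-78,-82):
    d=np.array([np.cos(np.radians(a)),np.sin(np.radians(a))]); 
    p1=q+30*d;p2=q+95*d; f=lambda p:(int((20-p[1])*5),int((650-p[0])*5))
    cv2.line(r,f(p1),f(p2),(0,255,0) if a==-78 else (0,0,255),1)
cv2.imwrite("pics/w3z90.png",r); print(r.shape)
```

```text
(600, 650, 3)
```

View pics/w3z90.png

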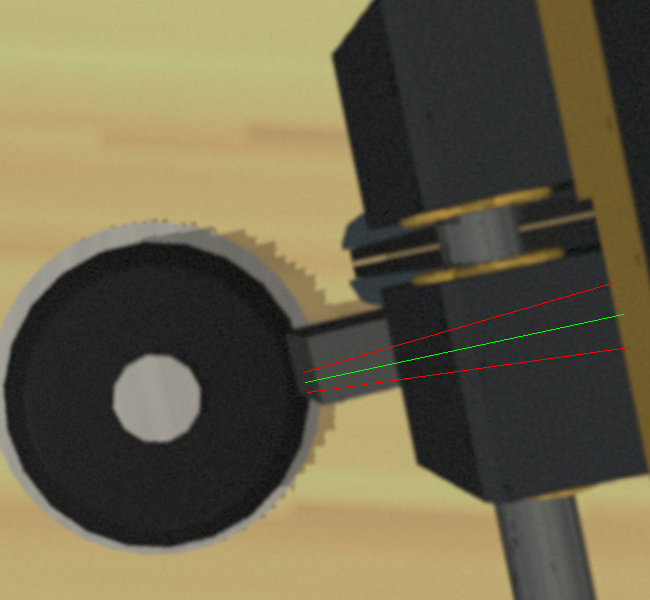

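arm_command(slide=[[0, -0.35, 0.07], [0, -0.65, 0.13], [0, -0.93, 0.19], [0, -0.93, 0.19], [0, -0.93, 0.19]], turn=[[0.04, 0, 0], [0.08, 0, 0], [0.115, 0, 0], [0.115, 0, 0], [0.115, 0, 0]], grip=[255, 255, 255, 255, 255])

```text
time_s: 6.57
ee_pos: [594.3, -76.9, 72.2]
ee_rot: [54.5, 89.9, -30.1]
force: [1.2, -0.3, 0.9]
gripper_width: 0.7
```

Run:
```python
from h import *
s=env.state(); M=R.from_euler("xyz",s["ee_rot"],degrees=True).as_matrix()
y=M[:2,1];z=M[:2,2];r=s["ee_pos"][:2]-[567.3,-11.8]; print(np.degrees(np.arctan2(z[1],z[0])),"u",r@z,"n",r@y,s["ee_pos"],s["force"])
```

```text
-84.57056948982085 u 67.31679801895773 n 20.72361731342408 [594.30017935 -76.85392738  72.19265414] [ 1.2158526  -0.26347728  0.91057858]
```

arm_command(slide=[[0, 1.5, 0], [0, 3, 0], [-3, 3, 0], [-6.5, 3, 0], [-10, 3, 0], [-12.8, 0, -2], [-12.8, -4, -4], [-12.8, -8, -6], [-12.8, -11.5, -8.1], [-12.8, -11.5, -8.1], [-12.8, -11.5, -8.1], [-12.8, -11.5, -8.1]], turn=[[0, 0, 0], [0, 0, 0], [0, 0, 0], [0, 0, 0], [0, 0, 0], [0, 0, 0], [0, 0, 0], [0, 0, 0], [0, 0, 0], [0, 0, 0], [0, 0, 0], [0, 0, 0]], grip=[255, 255, 255, 255, 255, 255, 255, 255, 255, 255, 255, 255])

```text
time_s: 7.57
ee_pos: [472.5, -6.7, 200.5]
ee_rot: [69.9, 89.9, -14.7]
force: [1.3, 1.6, 0.1]
gripper_width: 0.5
```

```bash
python3 look.py 4
```

```text
[[0.002, 0.996, 0.094], [-0.0, 0.094, -0.996], [-1.0, 0.002, 0.001]] [472.51299291  -6.66115921 200.46374255] [ -2.2  10.  104.4  -0.   65.5  -7.6] 7.5667
```

View pics/c4.png

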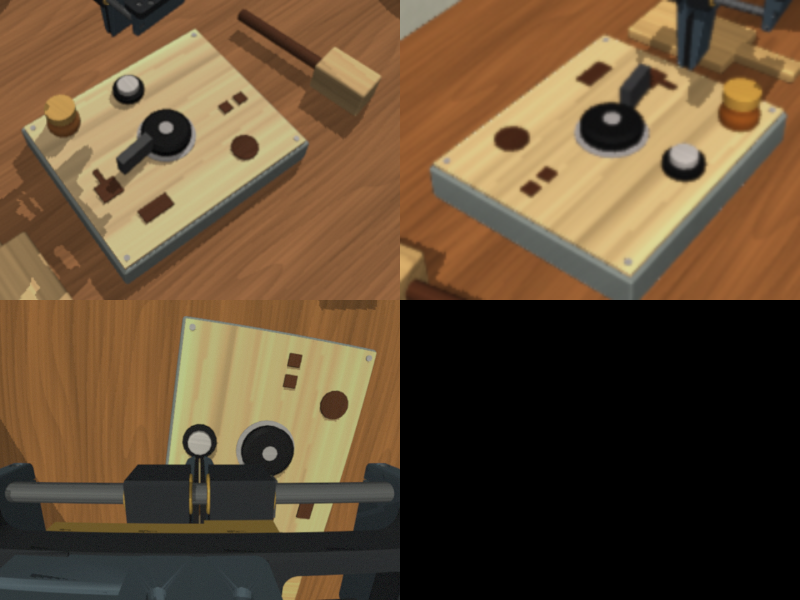

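Run:
```python
from h import *
out=[]
for n,q in (("scene",(569.8,-12.04,-2.69)),("side",(565,-8.9,-3.0))):
    img=cv2.imread(f"pics/{n}4.png"); C=cam(n)
    Mq=R.from_euler("z",q[2],degrees=True).as_matrix(); o=np.array([q[0],q[1],50])
    def pr(loc): return proj(C,np.atleast_2d(loc)@Mq.T+o)
    ctr=pr([[20,-80,30]])[0]; S=7
    x0,y0=(ctr-[28,36]).astype(int); crop=cv2.resize(img[y0:y0+72,x0:x0+56],None,fx=S,fy=S,interpolation=cv2.INTER_CUBIC)
    f=lambda P:((pr(P)-[x0,y0]+0.5)*S-0.5).round().astype(np.int32)[:,None]
    for a,col in ((-83,(0,255,0)),(-79,(0,0,255))):
        t=np.radians(a); e=np.array([np.cos(t),np.sin(t)]); m=np.array([-e[1],e[0]])
        for z in (40,):
            P=[np.r_[e*r+m*w,z] for r,w in ((32,7),(86,7),(86,-7),(32,-7))]
            cv2.polylines(crop,[f(P)],True,col,1)
    b=np.array([13.65,-111.16])
    P=[np.r_[b+d,4] for d in ([25,16],[25,-16],[-3,-16],[-3,-4.5],[-25,-4.5],[-25,4.5],[-3,4.5],[-3,16])]
    cv2.polylines(crop,[f(P)],True,(255,255,0),1)
    out.append(crop)
cv2.imwrite("pics/ov4.png",np.hstack(out))
```

```text
(no output)
```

View pics/ov4.png

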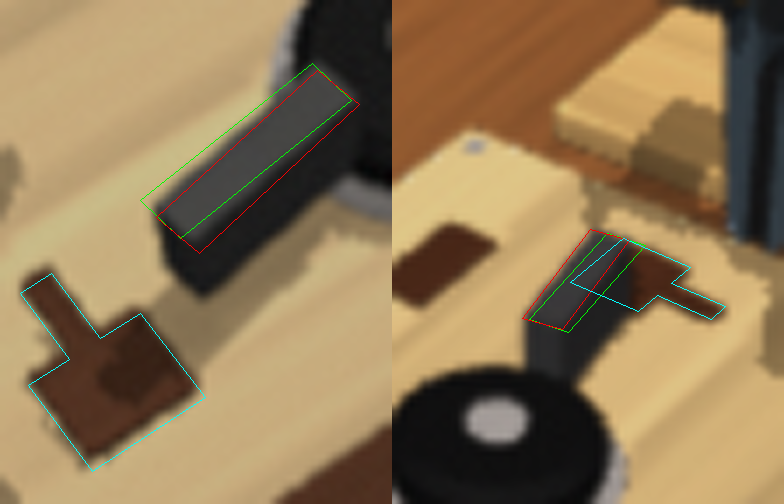

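```bash
cat > tabang.py <<'E'
import sys
from h import *
def run(t,off=(0,0)):
    for n,q,w in (("scene",(569.8,-12.04,-2.69),-7),("side",(565,-8.9,-3.0),7)):
        g=cv2.GaussianBlur(cv2.cvtColor(cv2.imread(f"pics/{n}{t}.png"),cv2.COLOR_BGR2GRAY),(0,0),0.7).astype(np.float32); C=cam(n)
        Mq=R.from_euler("z",q[2],degrees=True).as_matrix(); o=np.array([q[0]+off[0],q[1]+off[1],50])
        for ww in (7,-7):
            best=[]
            for a in np.arange(-92,-72,0.25):
                e=np.array([np.cos(np.radians(a)),np.sin(np.radians(a))]); m=np.array([-e[1],e[0]])
                v=[]
                for k in (ww-1.5,ww+1.5):
                    P=np.array([np.r_[e*r+m*k,40] for r in np.linspace(40,84,40)])@Mq.T+o
                    uv=proj(C,P).astype(np.float32); v.append(cv2.remap(g,uv[:,None,0],uv[:,None,1],cv2.INTER_LINEAR).ravel())
                best.append(((v[1]-v[0]).mean()*np.sign(ww),a))
            b=sorted(best,reverse=True)[:3]; print(n,ww,[(round(float(x),1),float(y)) for x,y in b])
run(sys.argv[1])
E
python3 tabang.py 4
```

```text
scene 7 [(17.7, -72.25), (15.5, -72.5), (13.3, -72.75)]
scene -7 [(61.0, -81.25), (60.9, -81.5), (60.1, -81.0)]
side 7 [(52.1, -79.0), (52.1, -79.25), (51.8, -79.5)]
side -7 [(4.8, -92.0), (4.3, -91.75), (3.8, -91.5)]
```

arm_command(slide=[[0, 4, 2.5], [0, 8, 5], [0, 11.5, 7], [0, 13.67, 8.27], [4, 13.67, 8.27], [8, 13.67, 8.27], [11, 13.67, 8.27], [12.85, 13.67, 8.27], [12.85, 13.67, 8.27], [12.85, 13, 8.25], [12.85, 12.4, 8.23], [12.85, 12, 8.21], [12.85, 11.6, 8.2], [12.85, 11.4, 8.19], [12.85, 11.23, 8.19], [12.85, 11.23, 8.19], [12.85, 11.23, 8.19]], turn=[[0.033, 0, 0], [0.033, 0, 0], [0.033, 0, 0], [0.033, 0, 0], [0.033, 0, 0], [0.033, 0, 0], [0.033, 0, 0], [0.033, 0, 0], [0.033, 0, 0], [0.033, 0, 0], [0.033, 0, 0], [0.033, 0, 0], [0.033, 0, 0], [0.033, 0, 0], [0.033, 0, 0], [0.033, 0, 0], [0.033, 0, 0]], grip=[255, 255, 255, 255, 255, 255, 255, 255, 255, 255, 255, 255, 255, 255, 255, 255, 255])

```text
time_s: 9.13
ee_pos: [591.9, -77.9, 72.2]
ee_rot: [77.7, 89.9, -8.8]
force: [2.8, -0.7, 1.2]
gripper_width: 0.6
```

Run:
```python
from h import *
s=env.state(); M=R.from_euler("xyz",s["ee_rot"],degrees=True).as_matrix()
y=M[:2,1];z=M[:2,2];r=s["ee_pos"][:2]-[567.3,-11.8]; print(np.degrees(np.arctan2(z[1],z[0])),"u",r@z,"n",r@y,s["ee_pos"],s["force"]); print(M.round(4).tolist())
```

```text
-86.56325215808909 u 67.43207925895997 n 20.641038485926497 [591.94636336 -77.87344873  72.24568174] [ 2.82921602 -0.70248479  1.17135518]
[[0.0022, 0.9982, 0.0599], [-0.0003, 0.0599, -0.9982], [-1.0, 0.0022, 0.0005]]
```

arm_command(slide=[[0, 1.5, 0], [0, 3, 0], [-3, 3, 0], [-6.5, 3, 0], [-10, 3, 0], [-12.8, 0, -2], [-12.8, -4, -4], [-12.8, -8, -6], [-12.8, -11.5, -7.8], [-12.8, -11.5, -7.8], [-12.8, -11.5, -7.8], [-12.8, -11.5, -7.8]], turn=[[0, 0, 0], [0, 0, 0], [0, 0, 0], [0, 0, 0], [0, 0, 0], [0, 0, 0], [0, 0, 0], [0, 0, 0], [0, 0, 0], [0, 0, 0], [0, 0, 0], [0, 0, 0]], grip=[255, 255, 255, 255, 255, 255, 255, 255, 255, 255, 255, 255])

```text
time_s: 10.13
ee_pos: [472.3, -6.7, 199.8]
ee_rot: [75.8, 89.9, -10.7]
force: [0.1, 0.1, -0.4]
gripper_width: 0.6
```

```bash
python3 look.py 5; python3 tabang.py 5
python3 - <<'E'
from h import *
# joint overlay + start button top measurement, wrist+scene+side
for n in ("scene","side"):
    C=cam(n); g=cv2.imread(f"pics/{n}5.png")
    q={"scene":(569.8,-12.04,-2.69),"side":(565,-8.9,-3.0)}[n]
    p=np.array([q[0]-95*np.cos(np.radians(q[2])),q[1]-95*np.sin(np.radians(q[2])),71]); print(n,"start pred px",proj(C,p),p)
    img=g.copy(); cv2.circle(img,tuple(int(v) for v in proj(C,p)[0].round()),1,(0,0,255),-1)
    c=proj(C,p)[0].astype(int); cv2.imwrite(f"pics/st_{n}.png",cv2.resize(img[c[1]-25:c[1]+25,c[0]-30:c[0]+30],None,fx=6,fy=6))
    for l in ("start","start_top","tab_tip"): print(l,[(r["p"],np.round(r["point"])) for r in env.search_frame(n,l)[:2]])
a,b=cv2.imread("pics/st_scene.png"),cv2.imread("pics/st_side.png"); cv2.imwrite("pics/st.png",np.hstack([a,b]))
E
```

```text
[[0.001, 0.998, 0.061], [-0.0, 0.061, -0.998], [-1.0, 0.001, 0.0]] [472.27072685  -6.73849514 199.82543168] [ -2.2  10.  104.5  -0.   65.5  -5.7] 10.1333
scene 7 [(26.2, -72.25), (25.9, -72.5), (25.3, -72.75)]
scene -7 [(62.5, -83.5), (62.4, -83.25), (61.4, -83.0)]
side 7 [(51.8, -81.25), (51.7, -81.5), (51.4, -81.0)]
side -7 [(2.9, -92.0), (2.7, -91.75), (2.4, -91.5)]
scene start pred px [[261.45588298 217.33528877]] [474.90468227  -7.58144947  71.        ]
start [(0.47, array([473.,  -8.,  70.]))]
start_top [(0.65, array([476., -10.,  70.]))]
tab_tip [(0.88, array([582., -23.,  66.]))]
side start pred px [[362.17511322 256.75346746]] [470.1301942   -3.92808416  71.        ]
start [(0.56, array([473.,  -2.,  71.]))]
start_top [(0.5, array([476.,  -3.,  71.])), (0.4, array([565., -14.,  68.]))]
tab_tip [(0.87, array([565., -12.,  67.])), (0.36, array([538.,  38.,  47.]))]
```

View pics/c5.png

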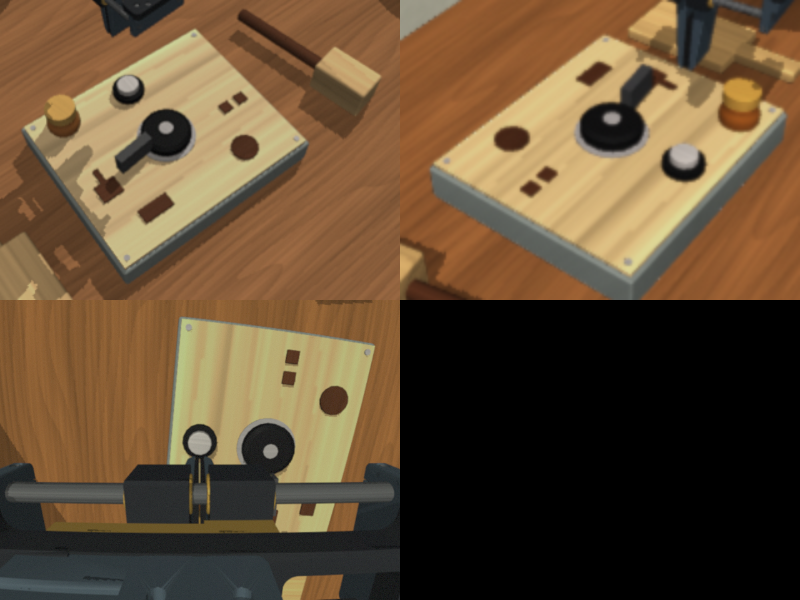

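View pics/st.png

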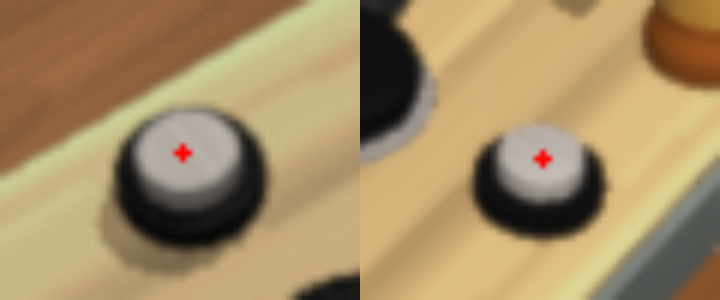

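The tab is at -83.4° (scene) and -81.3° (side), with -83.7° from the finger pose, against -83° wanted. That is good enough. The start button top prediction falls on the button in both views, at (261,217) in scene, so I'll press it.

arm_command(slide=[[4, 0, 0], [8, 0, 0], [11, 0, 0], [11.8, 0, 0], [12.1, 0, 0], [12.3, 0, 0], [12.5, 0, 0], [12.65, 0, 0], [12.75, 0, 0], [12.75, 0, 0], [12.75, 0, 0]], turn=[[0, 0, 0], [0, 0, 0], [0, 0, 0], [0, 0, 0], [0, 0, 0], [0, 0, 0], [0, 0, 0], [0, 0, 0], [0, 0, 0], [0, 0, 0], [0, 0, 0]], grip=[255, 255, 255, 255, 255, 255, 255, 255, 255, 255, 255])

```text
time_s: 11.5
ee_pos: [472.8, -6.9, 74.2]
ee_rot: [82.4, 89.8, -4.2]
force: [-4.5, -0.1, 11.4]
gripper_width: 0.2
```

arm_command(slide=[[0.1, 0, 0], [0.2, 0, 0], [0.2, 0, 0], [0.2, 0, 0]], turn=[[0, 0, 0], [0, 0, 0], [0, 0, 0], [0, 0, 0]], grip=[255, 255, 255, 255])

```text
time_s: 11.83
ee_pos: [472.9, -6.9, 73.9]
ee_rot: [82.2, 89.8, -4.3]
force: [-8.1, 0.9, 25.7]
gripper_width: 0.4
```

```bash
python3 look.py 6
python3 - <<'E'
import cv2,numpy as np
a=cv2.imread("pics/side6.png")[230:290,320:400];b=cv2.imread("pics/side5.png")[230:290,320:400]
cv2.imwrite("pics/btn6.png",cv2.resize(np.hstack([b,a]),None,fx=5,fy=5))
E
```

```text
[[0.004, 0.998, 0.06], [-0.0, 0.06, -0.998], [-1.0, 0.004, 0.001]] [472.88887043  -6.8736099   73.9336864 ] [ -2.2  18.  114.8  -0.   47.   -5.7] 11.8333
```

View pics/btn6.png

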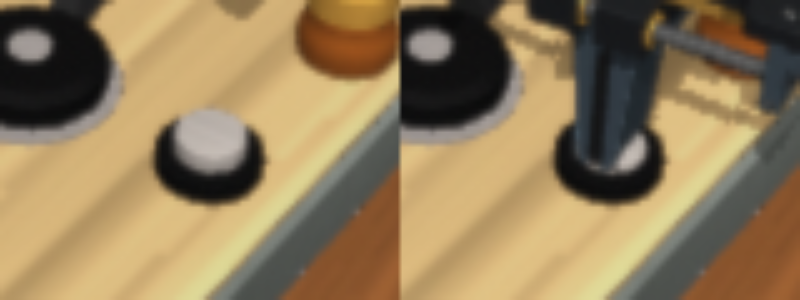

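Run:
```python
from h import *
p,d=env.grab_frame("side"); C=cam("side"); K,k1,W=C
p5=cv2.imread("pics/side5.png")
np.save("d6.npy",d)
pts=cv2.undistortPoints(np.mgrid[0:640,0:480].reshape(2,-1).T[:,None].astype(float),K,np.array([k1,0,0,0,0.]))[:,0]
P=np.c_[pts[:,0],-pts[:,1],-np.ones(len(pts))].reshape(640,480,3).transpose(1,0,2)*d[...,None]
Z=(P@W[:3,:3].T+W[:3,3])
np.set_printoptions(linewidth=200)
print(Z[250:276:2,348:378:2,2].round(0).astype(int))
cv2.imwrite("pics/b6.png",cv2.resize(p[245:280,340:385,::-1],None,fx=16,fy=16,interpolation=cv2.INTER_CUBIC))
```

```text
[[ 48  47  50  47  98  99  99 104 106 102  92  82 684  49  50]
 [ 50  50  49  49  93  95  95  98 101  94  81  49  49  49  47]
 [ 49  49  47  60  88  87  89  93  96  86  75  49  50  49  50]
 [ 49  50  60  60  81  82  83  88  89  76  62  61  49  51  50]
 [ 50  49  63  62  75  76  75  81  78  65  67  59  63  48  47]
 [ 48  49  60  60  70  70  71  78  71  65  64  62  59  48  51]
 [ 50  48  60  61  59  67  69  70  64  62  60  61  61  47  49]
 [ 48  50  56  59  61  60  61  60  60  60  61  60  56  49  48]
 [ 50  50  50  57  61  61  60  60  61  64  61  57  49  48  51]
 [ 50  49  48  54  52  56  57  57  57  56  55  51  50  48  50]
 [ 50  48  50  49  48  48  52  54  51  50  49  49  48  50  48]
 [ 50  48  49  49  49  50  49  49  50  49  48  48  49  49  47]
 [ 50  49  48  50  48  49  47  50  49  48  47  50  49  48  43]]
```

View pics/b6.png

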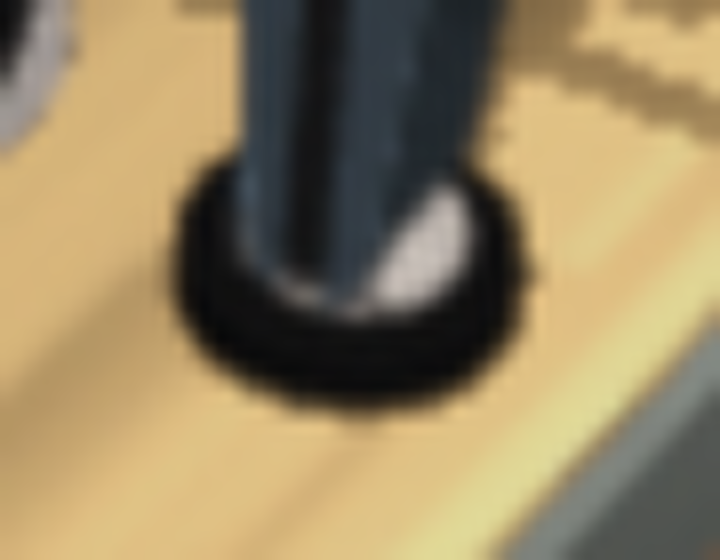

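With the button pressed, the housing is at about 60–61 mm and the button face at about 65, down from 71. The fingertip is at 66, clear of the housing, and the contact went stiff (25.7 N against about 5 N of spring). So the button is fully in, and I'll release it and clear.

arm_command(slide=[[-0.3, 0, 0], [-1, 0, 0], [-3, 0, 0], [-7, 0, 0], [-11, 0, 0], [-14, 0, -1], [-15, 0, -4], [-15, 0, -8], [-15, 0, -12], [-15, 0, -12], [-15, 0, -12]], turn=[[0, 0, 0], [0, 0, 0], [0, 0, 0], [0, 0, 0], [0, 0, 0], [0, 0, 0], [0, 0, 0], [0, 0, 0], [0, 0, 0], [0, 0, 0], [0, 0, 0]], grip=[255, 255, 255, 255, 255, 255, 255, 255, 255, 255, 255])

```text
time_s: 12.95
ee_pos: [465.0, 114.7, 220.7]
ee_rot: [91.1, 89.9, 4.8]
force: [0.6, -1.0, 0.0]
gripper_width: 0.4
```

```bash
python3 look.py 7; python3 tabang.py 7
python3 - <<'E'
from h import *
a=cv2.imread("pics/scene7.png").astype(int)-cv2.imread("pics/scene0.png")
print([(l,r["p"],np.round(r["point"])) for l in ("start_top","wax_tin","mallet","board") for r in env.search_frame("scene",l)[:1]])
E
```

```text
[[0.003, 0.998, 0.064], [0.0, 0.064, -0.998], [-1.0, 0.003, -0.0]] [464.9701496  114.69645735 220.73315337] [ 12.5   9.6 101.8  -0.   68.5   8.8] 12.95
scene 7 [(25.6, -72.25), (25.2, -72.5), (24.7, -72.75)]
scene -7 [(40.5, -83.5), (40.4, -83.25), (39.8, -83.0)]
side 7 [(7.9, -72.25), (7.3, -72.5), (6.7, -72.75)]
side -7 [(4.0, -72.25), (3.7, -72.5), (3.4, -72.75)]
[('start_top', 0.6, array([480.,  -9.,  73.])), ('wax_tin', 0.89, array([ 471., -118.,   94.])), ('mallet', 0.55, array([646., 251.,  35.])), ('board', 0.94, array([ 618., -293.,   16.]))]
```

View pics/c7.png

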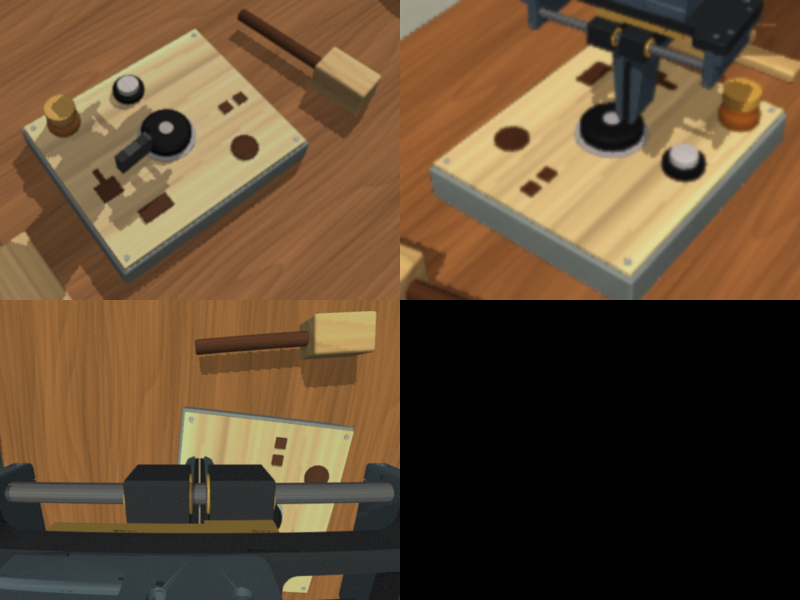

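The button is back out, the tab still points at the paddle label, and the jar, mallet and board haven't moved. The arm is clear, so I'm handing in.

```bash
python3 -c "
from workcell import env
print(env.job_done())"
```

```text
the job is handed in; nothing more can be done
None
```

The selector now points at the paddle-board label, and the start button was then pressed once and released. I handed the job in at about 13 s. I turned the tab clockwise with the side of the closed fingers, in two pushes, and did not pinch or lift it.

- **Selector angle:** the target is -83°. The scene camera read -83.4°, both before the press and after it, and the finger pose implied about -83.7°. The side camera read about -81.3° before the press and was blocked by the gripper in the last picture. The readings disagree by about 2°, roughly 4 mm at the label; I trusted the scene camera and the finger pose.
- **Start button:** it stopped hard at 25.7 N, with its top about 6 mm lower (71 to 65 mm) and the fingers clear of the housing. The last picture shows it out again.
- **Loose things:** the jar and the board were found again within about 4 mm of where they started, and the mallet looks unmoved in the pictures. The gripper ended clear of everything.

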